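# Stand the toppled card post back up

## Robot

A 6-joint arm with a two-finger parallel gripper is mounted at the origin on the work surface. World frame = base frame: x ahead of the robot, y to its left, z up, the work surface at z = 0. Lengths are in m, angles in rad, forces in N, time in s.
With the tool pointing down it reaches from about 0.25 to 0.8 m from the base axis. Payload 8.5 kg.
Tool frame: the origin (TCP) lies midway between the tips of the shut fingers; the grasp point (between the pads) lies 19 mm behind it; z points along the fingers, y is the line along which they close (so a half turn about z gives the same grasp; the last joint's range is limited). The gripper opens to 85 mm and grips with 20 to 120 N. Pads are 22 mm wide; open, the fingers measure 114 mm over their backs; the gripper's body (76 mm by 85 mm) begins 54 mm behind the grasp point. The pads swing forward as they close: fully open they stand 13 mm farther back than shut.
Start: joints at [1.255, 0.238, -0.013, 1.319, 0, 1.571], TCP at [0.163, 0.499, 0.231] pointing down, gripper open.
Joint ranges: [-2.66, 2.66], [-1.03, 1.9], [-1.14, 1.46], [-1.82, 2.27], [-1.45, 1.34], [-3.14, 3.14]. Speed limits (rad/s): [2.22, 2.22, 2.79, 3.14, 3.14, 3.14].

## Interface

Orientations are given as a rotation vector (axis times angle).
In Python, from workcell import env, read_camera gives the robot as it stands.
- The arm moves only by the tool servo_tool, never from a script. Its argument "commands" is a list of rows, each an object with "delta_pos": the shift along the tool's x, y, z in cm, a list of three; "turn": the turn, a rotation vector about the tool's x, y, z in rad, a list of three; "fingers": the finger opening in cm, from 0 to 8.54. In form: [{"delta_pos": [x, y, z], "turn": [rx, ry, rz], "fingers": fingers}, ...]. A call has exactly 5 rows; each row is the pose to reach, as a shift and turn from the pose commanded when the call began, along the tool's axes at that moment; what a row does not reach only later rows make up. A row lasts 1/12 s, in which the tool goes at most 41.7 mm and 7.16 degrees, less where a joint would pass 70% of its speed; a pose out of reach is approached as far as the arm can. A call with a gripper value outside its range is refused whole. The fingers move at their own pace and stop on an object; "force" is the grip in N (left out, the last holds). Time passes only in rows, so rows that repeat a pose let the fingers close, or fill a call up. It gives the time, the measured TCP pose, the force, the opening and the grip force at its end, in the units of the state.
- env.get_state(): the state, without advancing time (a new reading comes with each control period).
- read_camera(name): name is "side" or "top"; returns a dict with "pixels" (400x640x3 uint8, red, green, blue), "depth" (400x640 float32, m along the optical axis (not along the pixel's ray), 0 where there is no reading), "fov_y" (degrees; the focal length in pixels is half the picture's height over the tangent of half this angle, whatever the lens; pixels are square), "cx", "cy" (the principal point, pixels), "D" ([k1, k2, p1, p2, k3] as OpenCV has them; the pictures are not rectified), "eye" and "orientation" of the camera in the world. Camera axes: x right, y down, z forward; pixel columns grow to the right and rows downward; lengths in m; the calibration is good to about 2 mm. A picture is of the moment at which its call begins.
- env.close_job(): hands the job in; it is judged then, once.
The state is a dict: "time": time; "joint_positions": joint angles; "qvel": joint speeds; "joint_torque": joint torques, N m; "tool_pos": TCP position; "orientation": TCP orientation; "contact_force": force on the tool from outside, world axes, zero at the start; "torque": the same for the moment, N m; "opening": finger opening in m; "grasp_force": force on a finger pad.
Only numpy, scipy, OpenCV 4.12 (cv2) and the standard library are available. Lean on these libraries where they do the work, as an engineer would, in place of code of your own. Each camera call takes 0.05 s, during which the arm holds its last target. There are 200 camera calls.

## Task

Two card-holder posts have been knocked over on the office desk. Stand the taller one upright again on its square foot about where it lies, raising it by the head end while its foot stays on the desk instead of carrying it through the air, and let go of it. Leave the shorter post lying where it is.

Things in the scene. Friction and masses are not known exactly. Their poses are not given: they have to be found in the camera images.
- tall_post: The taller card-holder post, loose, 0.3-0.5 kg, 190 mm long: dark steel square foot 70 x 70 x 10 mm, steel rod 18 mm thick, black round head 24 mm wide, 16 mm long. Origin: centre of the foot's underside; z runs along the rod to the head. It lies on one foot edge (square to the rod; it tips up about it) and on the head, origin 36 mm up, rod sloping 7 degrees down to the head; it does not roll.
- tall_post_neck (a point): Point to grip: on the tall post's rod centre line, 140 mm from the foot's underside, 50 mm from the head's top end; axes as the post's. Lying, it is 18 mm above the desk; upright, 140 mm. Once tipped up, the post's axis stands 35 mm from the line where the foot's edge lay (right below the origin at the start), on the side away from the head.
- short_post: The shorter card-holder post, to be left lying: same foot, rod and head, but only 120 mm long over all. Origin: centre of the foot's underside, z axis along the rod towards the head.

How it is judged:
By the outcome, as a careful person would: the job done as asked, in the order asked, and still so for the second after the job is handed in, with the robot touching nothing.
It also fails if it takes over 38 s, if anything falls off the work surface, if the arm or the gripper's body presses on something with over 40 N, if the wrist force passes 120 N, or if a joint passes its speed limit or range.

## Working session

There is one attempt and no reset: what is moved stays moved. The work goes in short steps, Python scripts to look and compute and a tool call to move; the robot and the scene stay as the last step left them, time stands still between calls to the robot, and variables do not carry over. Pictures are saved under pics/ and viewed, at most 10 in all, crops included, and the job is handed in when it is done.

Besides the shell and the picture viewer there is one more tool, called after ">>>" as a command line: name --argument value ..., lists and objects as JSON in quotes. servo_tool: Moves the arm, as the interface text tells. Its arguments: {"type":"object","properties":{"commands":{"type":"array"},"force":{"type":"number"}},"required":["commands"]}

```bash
mkdir -p pics; cat > h.py <<'E'
import numpy as np, cv2
from scipy.spatial.transform import Rotation as R
from workcell import env, read_camera
def K(c):
    f=200/np.tan(np.radians(c["fov_y"])/2); return np.array([[f,0,c["cx"]],[0,f,c["cy"]],[0,0,1]])
def rot(c):
    o=np.array(c["orientation"],float); return o if o.shape==(3,3) else R.from_rotvec(o).as_matrix()
def cloud(c):
    v,u=np.mgrid[0:400,0:640]; p=np.stack([u,v],-1).reshape(-1,1,2).astype(float)
    n=cv2.undistortPoints(p,K(c),np.array(c["D"],float)).reshape(400,640,2)
    P=np.dstack([n,np.ones((400,640))])*c["depth"][...,None]
    return P@rot(c).T+np.array(c["eye"])
E
python3 - <<'E'
from h import *
for n in("top","side"):
    c=read_camera(n); cv2.imwrite(f"pics/{n}0.png",c["pixels"][...,::-1]); np.save(n+"0.npy",cloud(c)); np.save(n+"px.npy",c["pixels"])
    print(n,c["eye"],c["orientation"],c["fov_y"],c["D"])
print(env.get_state())
E
```

```text
top [ 0.43263821 -0.07014375  1.15515875] [-2.20097162  2.15121882 -0.0819129 ] 42.5806801437878 [-0.00463818  0.          0.          0.          0.        ]
side [0.47779105 0.46469423 0.64753924] [-0.14801381  2.90815279 -1.09836557] 54.997834166388415 [-0.04637168  0.          0.          0.          0.        ]
{'time': 0.1, 'joint_positions': array([ 1.25502082e+00,  2.38704442e-01, -1.41839441e-02,  1.31917311e+00,
       -2.72830752e-05,  1.57075761e+00]), 'qvel': array([-0.00065913, -0.00115401,  0.00292187, -0.00087152,  0.00026317,
       -0.00023934]), 'joint_torque': array([ 9.21271021e-04, -5.39718747e+01,  3.46999347e+01,  1.33727791e-02,
        4.58793664e-06,  1.82705537e-05]), 'tool_pos': array([0.16293374, 0.49868746, 0.23074503]), 'orientation': array([-4.93873503e-01, -3.10235536e+00,  1.96922238e-03]), 'contact_force': array([0.12098976, 0.01152079, 0.43692362]), 'torque': array([-0.02288578,  0.05276168, -0.01218756]), 'grasp_force': 0.0, 'opening': 0.08553330340158825}
```

View pics/top0.png

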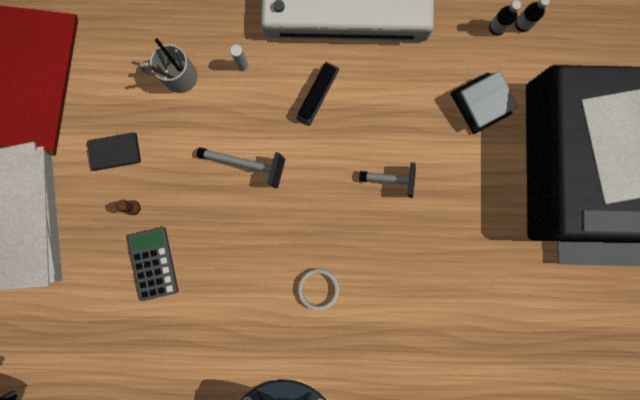

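View pics/side0.png

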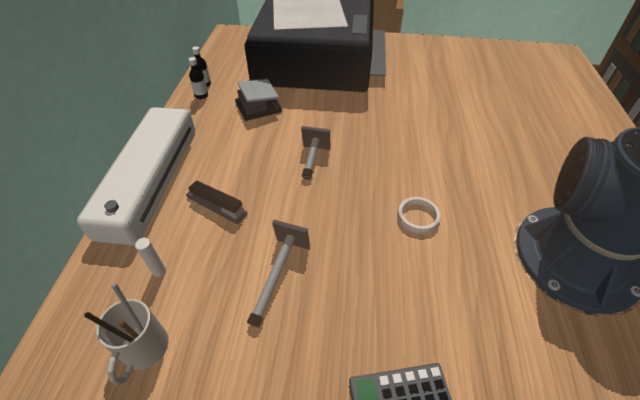

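The top view shows the tall post lying with its head at about (202,154) and its foot at (277,170). The short post has its head at (363,176) and its foot at (411,180). In the side view the tall post runs from its head at (256,319) to its foot at (291,235).

```bash
python3 - <<'E'
from h import *
P=np.load("top0.npy"); S=np.load("side0.npy")
print("table",np.median(P[220:260,200:280,2]),np.median(S[260:300,320:380,2]))
for n,C,box in(("top",P,(140,192,192,292)),("side",S,(215,328,245,315)),("short",P,(160,200,355,420))):
    a,b,c,d=box; q=C[a:b,c:d].reshape(-1,3); q=q[(q[:,2]>.009)&(q[:,2]<.12)&(abs(q[:,0])<1)]
    m=q.mean(0); # rod
    foot=q[q[:,2]>.035]; rod=q[q[:,2]<.033]
    print(n,len(q),"zmax",q[:,2].max(),"foot",foot.mean(0),len(foot))
    vx,vy,x0,y0=cv2.fitLine(rod[:,:2].astype(np.float32),cv2.DIST_HUBER,0,.01,.01).ravel()
    d=np.array([vx,vy]); 
    if d@(rod.mean(0)[:2]-foot.mean(0)[:2])<0:d=-d
    t=(q[:,:2]-[x0,y0])@d
    print("dir",d,np.degrees(np.arctan2(d[1],d[0])),"pt",x0,y0,"t range",np.percentile(t,[0.5,99.5]))
    e=lambda k:np.array([x0,y0])+k*d
    print("ends",e(np.percentile(t,.5)),e(np.percentile(t,99.5)))
    w=(q[:,:2]-[x0,y0])@np.array([-d[1],d[0]])
    print("width",np.percentile(w,[.5,99.5]))
    for k in np.arange(t.min(),t.max(),.02):
        s=q[(t>=k)&(t<k+.02)]; w_=w[(t>=k)&(t<k+.02)]; print("  t%.3f z95 %.3f w %.3f %.3f n%d"%(k,np.percentile(s[:,2],95),*np.percentile(w_,[3,97]),len(s))) if len(s)>5 else 0
E
```

```text
table -0.0005125627922655251 -0.0009227521678455419
top 986 zmax 0.07488939685274953 foot [0.58471978 0.04253496 0.05315781] 425
dir [0.23530717 0.971921  ] 76.39027 pt 0.5970793 0.10159048 t range [-0.08299244  0.10829682]
ends [0.57755056 0.02092838] [0.6225623  0.20684644]
width [-0.03594873  0.03200204]
  t-0.084 z95 0.071 w -0.035 0.032 n359
  t-0.064 z95 0.043 w -0.010 0.006 n67
  t-0.044 z95 0.041 w -0.010 0.006 n70
  t-0.024 z95 0.039 w -0.010 0.007 n73
  t-0.004 z95 0.036 w -0.010 0.007 n71
  t0.016 z95 0.034 w -0.009 0.007 n71
  t0.036 z95 0.031 w -0.009 0.007 n68
  t0.056 z95 0.028 w -0.008 0.007 n68
  t0.076 z95 0.027 w -0.010 0.010 n80
  t0.096 z95 0.025 w -0.011 0.011 n59
side 1569 zmax 0.071681463345029 foot [0.58242372 0.04071916 0.05246338] 626
dir [0.2580483  0.96613204] 75.045715 pt 0.60236937 0.13846642 t range [-0.11548492  0.07048264]
ends [0.57256868 0.02689273] [0.62055729 0.20656196]
width [-0.04184728  0.02684699]
  t-0.119 z95 0.070 w -0.040 0.027 n626
  t-0.099 z95 0.042 w -0.015 0.002 n92
  t-0.079 z95 0.038 w -0.013 0.002 n92
  t-0.059 z95 0.036 w -0.013 0.003 n98
  t-0.039 z95 0.034 w -0.012 0.004 n98
  t-0.019 z95 0.031 w -0.010 0.006 n103
  t0.001 z95 0.028 w -0.009 0.007 n114
  t0.021 z95 0.026 w -0.009 0.008 n117
  t0.041 z95 0.025 w -0.008 0.010 n122
  t0.061 z95 0.024 w -0.011 0.011 n107
short 618 zmax 0.07407398847019642 foot [ 0.56681826 -0.25827694  0.0574928 ] 263
dir [0.13478693 0.9908746 ] 82.25369 pt 0.5718895 -0.19568558 t range [-0.08259     0.04009005]
ends [ 0.56075747 -0.27752191] [ 0.57729314 -0.15596136]
width [-0.0379944   0.03021073]
  t-0.085 z95 0.072 w -0.036 0.030 n148
  t-0.065 z95 0.071 w -0.034 0.018 n131
  t-0.045 z95 0.039 w -0.011 0.005 n77
  t-0.025 z95 0.034 w -0.010 0.006 n74
  t-0.005 z95 0.030 w -0.010 0.007 n75
  t0.015 z95 0.028 w -0.010 0.011 n84
  t0.035 z95 0.025 w -0.009 0.011 n29
```

```bash
cat >> h.py <<'E'
th=np.radians(77.3); D=np.array([np.cos(th),np.sin(th),0]); Z=np.array([0,0,1.]); Y=np.cross(D,Z)
def ori(phi):
    p=np.radians(phi); z=np.sin(p)*D-np.cos(p)*Z; return np.column_stack([np.cross(Y,z),Y,z])
NECK=np.array([.6103,.157,.018])
def calls(p,Rm,wps):
    "wps: list of calls, each a list of 5 (pos,R); prints rows relative to rounded commanded pose at call start"
    for w in wps:
        for q,Q in w:
            dp=np.round(Rm.T@(q-p)*100,2); t=np.round(R.from_matrix(Rm.T@Q).as_rotvec(),3); print(dp.tolist(),t.tolist())
        p=p+Rm@dp/100; Rm=Rm@R.from_rotvec(t).as_matrix(); print("->",p.round(4),R.from_matrix(Rm).as_rotvec().round(3))
E
python3 - <<'E'
from h import *
from scipy.spatial.transform import Slerp
s=env.get_state(); p=s["tool_pos"]; R0=R.from_rotvec(s["orientation"]); 
O=ori(-30); g=NECK+.012*O[:,2]; h=g-.10*O[:,2]; h0=h+[0,0,.06]
S=Slerp([0,.75,1],R.from_matrix([R0.as_matrix(),ori(0),O]))
w=[(p+(h0-p)*k/20,S(k/20).as_matrix()) for k in range(1,21)]
print(g,h,h0)
calls(p,R0.as_matrix(),[w[0:5],w[5:10],w[10:15],w[15:20]])
E
```

```text
[0.60898092 0.15114679 0.0076077 ] [0.61997323 0.19992352 0.09421024] [0.61997323 0.19992352 0.15421024]
[-2.64, -0.71, 0.38] [-0.0, 0.0, 0.098]
[-5.27, -1.42, 0.77] [-0.0, 0.0, 0.197]
[-7.91, -2.13, 1.15] [-0.0, 0.0, 0.295]
[-10.54, -2.84, 1.53] [-0.0, 0.0, 0.394]
[-13.18, -3.55, 1.92] [-0.0, 0.0, 0.492]
-> [0.2772 0.424  0.2116] [ 1.235e+00  2.889e+00 -2.000e-03]
[-2.66, 0.62, 0.38] [-0.0, 0.0, 0.099]
[-5.32, 1.24, 0.77] [-0.0, 0.001, 0.197]
[-7.98, 1.86, 1.15] [-0.0, 0.001, 0.296]
[-10.64, 2.48, 1.53] [-0.0, 0.001, 0.394]
[-13.29, 3.1, 1.92] [-0.0, 0.001, 0.492]
-> [0.3914 0.3493 0.1924] [-1.901e+00 -2.501e+00  1.000e-03]
[-2.06, 1.8, 0.38] [-0.001, -0.0, 0.099]
[-4.11, 3.6, 0.76] [-0.001, 0.0, 0.197]
[-6.16, 5.41, 1.14] [-0.001, 0.0, 0.296]
[-8.21, 7.21, 1.52] [-0.001, 0.0, 0.394]
[-10.26, 9.01, 1.9] [-0.001, 0.0, 0.493]
-> [0.5057 0.2746 0.1734] [ 2.454  1.962 -0.   ]
[-0.95, 2.56, 0.39] [0.0, -0.104, -0.0]
[-1.91, 5.12, 0.77] [0.0, -0.209, -0.0]
[-2.86, 7.67, 1.15] [0.0, -0.314, -0.0]
[-3.82, 10.23, 1.54] [0.0, -0.419, -0.0]
[-4.77, 12.79, 1.92] [0.0, -0.523, -0.0]
-> [0.62   0.1999 0.1542] [ 2.154  1.722 -0.577]
```

>>> servo_tool --commands '[{"delta_pos": [-2.64, -0.71, 0.38], "turn": [0, 0, 0.098], "fingers": 8.5}, {"delta_pos": [-5.27, -1.42, 0.77], "turn": [0, 0, 0.197], "fingers": 8.5}, {"delta_pos": [-7.91, -2.13, 1.15], "turn": [0, 0, 0.295], "fingers": 8.5}, {"delta_pos": [-10.54, -2.84, 1.53], "turn": [0, 0, 0.394], "fingers": 8.5}, {"delta_pos": [-13.18, -3.55, 1.92], "turn": [0, 0, 0.492], "fingers": 8.5}]'

```text
time: 0.52
tool_pos: [0.2781, 0.4234, 0.2117]
orientation: [-1.241, -2.886, 0.001]
contact_force: [0.2, 0.6, 0.6]
opening: 0.085
grasp_force: 0.0
```

>>> servo_tool --commands '[{"delta_pos": [-2.66, 0.62, 0.38], "turn": [0, 0, 0.099], "fingers": 8.5}, {"delta_pos": [-5.32, 1.24, 0.77], "turn": [0, 0.001, 0.197], "fingers": 8.5}, {"delta_pos": [-7.98, 1.86, 1.15], "turn": [0, 0.001, 0.296], "fingers": 8.5}, {"delta_pos": [-10.64, 2.48, 1.53], "turn": [0, 0.001, 0.394], "fingers": 8.5}, {"delta_pos": [-13.29, 3.1, 1.92], "turn": [0, 0.001, 0.492], "fingers": 8.5}]'

```text
time: 0.93
tool_pos: [0.3924, 0.3486, 0.1925]
orientation: [-1.907, -2.496, 0.0]
contact_force: [0.1, 1.1, -0.0]
opening: 0.085
grasp_force: 0.0
```

>>> servo_tool --commands '[{"delta_pos": [-2.06, 1.8, 0.38], "turn": [0, 0, 0.099], "fingers": 8.5}, {"delta_pos": [-4.11, 3.6, 0.76], "turn": [0, 0, 0.197], "fingers": 8.5}, {"delta_pos": [-6.16, 5.41, 1.14], "turn": [0, 0, 0.296], "fingers": 8.5}, {"delta_pos": [-8.21, 7.21, 1.52], "turn": [0, 0, 0.394], "fingers": 8.5}, {"delta_pos": [-10.26, 9.01, 1.9], "turn": [0, 0, 0.493], "fingers": 8.5}]'

```text
time: 1.35
tool_pos: [0.5067, 0.2739, 0.1732]
orientation: [-2.458, -1.955, 0.001]
contact_force: [-0.0, 0.5, 0.4]
opening: 0.0849
grasp_force: 0.0
```

>>> servo_tool --commands '[{"delta_pos": [-0.95, 2.56, 0.39], "turn": [0, -0.104, 0], "fingers": 8.5}, {"delta_pos": [-1.91, 5.12, 0.77], "turn": [0, -0.209, 0], "fingers": 8.5}, {"delta_pos": [-2.86, 7.67, 1.15], "turn": [0, -0.314, 0], "fingers": 8.5}, {"delta_pos": [-3.82, 10.23, 1.54], "turn": [0, -0.419, 0], "fingers": 8.5}, {"delta_pos": [-4.77, 12.79, 1.92], "turn": [0, -0.523, 0], "fingers": 8.5}]'

```text
time: 1.77
tool_pos: [0.6212, 0.1996, 0.1547]
orientation: [2.151, 1.721, -0.58]
contact_force: [1.1, 0.2, 0.3]
opening: 0.0855
grasp_force: 0.0
```

>>> servo_tool --commands '[{"delta_pos": [0, 0, 0], "turn": [0, 0, 0], "fingers": 5}, {"delta_pos": [0, 0, 0], "turn": [0, 0, 0], "fingers": 5}, {"delta_pos": [0, 0, 0], "turn": [0, 0, 0], "fingers": 5}, {"delta_pos": [0, 0, 0], "turn": [0, 0, 0], "fingers": 5}, {"delta_pos": [0, 0, 0], "turn": [0, 0, 0], "fingers": 5}]'

```text
time: 2.18
tool_pos: [0.6196, 0.2004, 0.1573]
orientation: [2.156, 1.723, -0.571]
contact_force: [0.4, -0.1, 0.3]
opening: 0.0498
grasp_force: 0.0
```

```bash
python3 - <<'E'
from h import *
s=env.get_state(); print(s["time"],s["tool_pos"],s["orientation"],s["opening"],s["joint_positions"])
c=read_camera("side"); cv2.imwrite("pics/side1.png",c["pixels"][...,::-1])
P0=R.from_rotvec(s["orientation"]).as_matrix(); O=ori(-30); g=NECK+.012*O[:,2]
print(np.array(P0).T@(g-s["tool_pos"])*100, R.from_matrix(P0.T@O).as_rotvec())
E
```

```text
2.1833 [0.61964816 0.20038877 0.15729176] [ 2.15583736  1.72270118 -0.57065249] 0.04976468761877247 [ 0.49110666  0.76263164  0.56003418  1.72454077 -0.38605765  2.35470053]
[3.05320625e+00 1.13755684e-02 1.54956970e+01] [ 0.00172719 -0.00437641 -0.00123503]
```

View pics/side1.png

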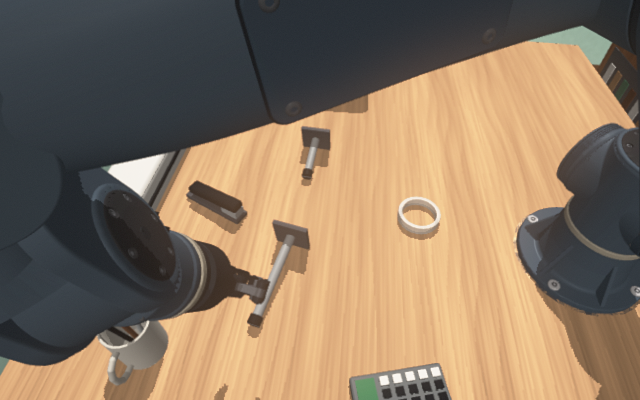

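The side view shows the fingers just above the neck, at about (255,288), well aligned with the rod. The wrist at (130,270) is close to the mug at (135,340), so I'll check the clearance before going down.

```bash
python3 - <<'E'
from h import *
from scipy.spatial import cKDTree
P=np.load("top0.npy"); S=np.load("side0.npy")
m=np.vstack([P[38:95,138:200].reshape(-1,3),S[275:385,80:172].reshape(-1,3)]); m=m[(m[:,2]>.01)&(m[:,2]<.25)]
print("mug",np.percentile(m,[1,99],axis=0))
s=env.get_state(); c=read_camera("side"); C=cloud(c); 
a=C[150:,:290].reshape(-1,3); ok=np.all(np.isfinite(a),1)&(a[:,2]>.13)&(np.linalg.norm(a-C[0,0],axis=1)>-1); a=a[ok]
q0=s["tool_pos"]; O=ori(-30)
loc=(a-q0)@O  # arm points in tool frame
near=np.linalg.norm(loc,axis=1)<.35; loc=loc[near]; print("tool z range",loc[:,2].min(),"n",len(loc))
t=cKDTree(m)
for phi in(-30,-20,-10,0,15):
    Q=ori(phi); b=NECK+.012*Q[:,2]+loc@Q.T; d,i=t.query(b); k=d.argmin(); print(phi,"mug gap",d[k],b[k],m[i[k]],"lowest arm",np.percentile(b[:,2],.5))
E
```

```text
mug [[0.75929063 0.22072386 0.01168981]
 [0.83678551 0.33066825 0.14693956]]
tool z range -0.3483463378205925 n 20610
-30 mug gap 0.02253196392759463 [ 0.76118702  0.23353603 -0.00985142] [0.76383432 0.23954685 0.01170203] lowest arm 0.059291485687243864
-20 mug gap 0.004233349926636042 [0.7618901  0.23665587 0.00929714] [0.76383432 0.23954685 0.01170203] lowest arm 0.0627136045446019
-10 mug gap 0.0010256506908942035 [0.76400497 0.23758263 0.02248581] [0.76486799 0.23704076 0.02236948] lowest arm 0.0642807603100228
0 mug gap 0.0025935455924410208 [0.7634583  0.23515687 0.04193616] [0.7660385  0.23517308 0.04219839] lowest arm 0.06345903450118544
15 mug gap 0.010214221112599729 [0.75995482 0.22757378 0.0672741 ] [0.765804   0.23594707 0.06720113] lowest arm 0.0639726115373624
```

```bash
python3 - <<'E'
from h import *
from scipy.spatial import cKDTree
P=np.load("top0.npy"); S=np.load("side0.npy")
m=np.vstack([P[38:95,138:200].reshape(-1,3),S[275:385,80:172].reshape(-1,3)]); m=m[(m[:,2]>.01)&(m[:,2]<.25)]
s=env.get_state(); c=read_camera("side"); C=cloud(c)
ref=S[150:,:290]; a=C[150:,:290]; changed=np.linalg.norm(a-ref,axis=2)>.03
a=a[changed&(a[...,2]>.13)]; O=ori(-30); loc=(a-s["tool_pos"])@O; loc=loc[np.linalg.norm(loc,axis=1)<.4]
t=cKDTree(m)
for phi in(-30,-20,-10,0):
    Q=ori(phi); b=NECK+.012*Q[:,2]+loc@Q.T; d,i=t.query(b); k=d.argmin(); print(phi,"mug gap",d[k],b[k],m[i[k]],"lowest",b[:,2].min())
for r in np.arange(-.4,0,.04):
    l=loc[(loc[:,2]>r)&(loc[:,2]<r+.04)]
    if len(l)>5: print(r.round(2),np.percentile(l,[1,99],axis=0)[:,:2].round(3).tolist())
E
```

```text
-30 mug gap 0.14009476611968788 [0.63178128 0.29225701 0.17879408] [0.76768451 0.27843824 0.14771522] lowest 0.018162094376289493
-20 mug gap 0.1525999852892949 [0.62518635 0.26299299 0.20008384] [0.76768451 0.27843824 0.14771522] lowest 0.015971688574849326
-10 mug gap 0.16639048282638555 [0.60287252 0.21194622 0.13521488] [0.75961982 0.25128424 0.09560939] lowest 0.013842911989687262
0 mug gap 0.17843521132442822 [0.59822416 0.19131984 0.14245845] [0.75961982 0.25128424 0.09560939] lowest 0.011840446420130511
-0.4 [[-0.044, -0.048], [0.019, -0.01]]
-0.36 [[-0.063, -0.06], [0.055, 0.002]]
-0.32 [[-0.067, -0.065], [0.06, 0.001]]
-0.28 [[-0.055, -0.057], [0.038, -0.008]]
-0.24 [[-0.044, -0.041], [0.034, -0.004]]
-0.2 [[-0.038, -0.039], [0.029, -0.007]]
-0.16 [[-0.038, -0.039], [0.029, -0.006]]
-0.12 [[-0.018, -0.069], [0.016, -0.021]]
-0.08 [[-0.018, -0.064], [0.016, -0.021]]
-0.04 [[-0.012, -0.033], [-0.009, -0.027]]
```

>>> servo_tool --commands '[{"delta_pos": [0.6, 0, 1.1], "turn": [0, 0, 0], "fingers": 5}, {"delta_pos": [1.2, 0, 2.2], "turn": [0, 0, 0], "fingers": 5}, {"delta_pos": [1.8, 0, 3.3], "turn": [0, 0, 0], "fingers": 5}, {"delta_pos": [2.4, 0, 4.4], "turn": [0, 0, 0], "fingers": 5}, {"delta_pos": [3.0, 0, 5.5], "turn": [0, 0, 0], "fingers": 5}]'

```text
time: 2.75
tool_pos: [0.6196, 0.1989, 0.0926]
orientation: [2.155, 1.723, -0.574]
contact_force: [1.0, 0.9, -0.4]
opening: 0.0502
grasp_force: 0.0
```

>>> servo_tool --commands '[{"delta_pos": [0, 0, 2.5], "turn": [0, 0, 0], "fingers": 5}, {"delta_pos": [0, 0, 5], "turn": [0, 0, 0], "fingers": 5}, {"delta_pos": [0, 0, 7], "turn": [0, 0, 0], "fingers": 5}, {"delta_pos": [0, 0, 8.5], "turn": [0, 0, 0], "fingers": 5}, {"delta_pos": [0, 0, 9.6], "turn": [0, 0, 0], "fingers": 5}]'

```text
time: 3.17
tool_pos: [0.6083, 0.1513, 0.0085]
orientation: [2.155, 1.722, -0.577]
contact_force: [0.1, 0.2, 1.2]
opening: 0.0499
grasp_force: 0.0
```

>>> servo_tool --commands '[{"delta_pos": [0, 0, 0], "turn": [0, 0, 0], "fingers": 5}, {"delta_pos": [0, 0, 0], "turn": [0, 0, 0], "fingers": 4}, {"delta_pos": [0, 0, 0], "turn": [0, 0, 0], "fingers": 4}, {"delta_pos": [0, 0, 0], "turn": [0, 0, 0], "fingers": 4}, {"delta_pos": [0, 0, 0], "turn": [0, 0, 0], "fingers": 4}]'

```text
time: 3.58
tool_pos: [0.6096, 0.1528, 0.0095]
orientation: [2.154, 1.723, -0.574]
contact_force: [-0.2, -0.4, 0.8]
opening: 0.0399
grasp_force: 0.0
```

```bash
python3 - <<'E'
from h import *
s=env.get_state(); print(s["time"],s["tool_pos"],s["contact_force"],s["opening"],s["joint_positions"])
c=read_camera("side"); cv2.imwrite("pics/side2.png",cv2.resize(c["pixels"][190:360,160:380,::-1],None,fx=3,fy=3))
P0=R.from_rotvec(s["orientation"]).as_matrix(); O=ori(-30); g=NECK+.012*O[:,2]
print(np.array(P0).T@(g-s["tool_pos"])*100, R.from_matrix(P0.T@O).as_rotvec())
E
```

```text
3.5833 [0.60961769 0.15282118 0.009522  ] [-0.24242923 -0.41436147  0.78298132] 0.039924169200993835 [ 0.43897756  0.79345211  0.23111774  1.34678991 -0.40457275  2.30149935]
[-0.05844905 -0.02545259  0.25430692] [ 0.00061567 -0.00227021 -0.00020454]
```

View pics/side2.png

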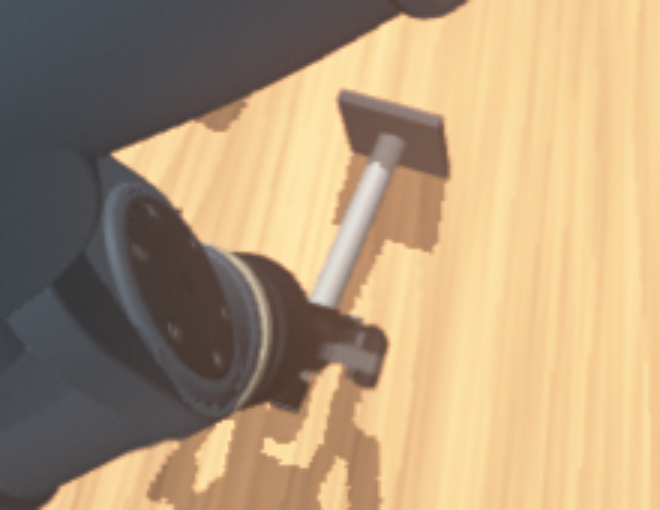

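The fingers straddle the rod near the head, with the near finger at about (355,360) in the crop and the far finger hidden. Next is the last 2.5 mm down, then closing gently.

>>> servo_tool --commands '[{"delta_pos": [0, 0, 0.1], "turn": [0, 0, 0], "fingers": 3.5}, {"delta_pos": [0, 0, 0.2], "turn": [0, 0, 0], "fingers": 3}, {"delta_pos": [0, 0, 0.2], "turn": [0, 0, 0], "fingers": 2.5}, {"delta_pos": [0, 0, 0.2], "turn": [0, 0, 0], "fingers": 2}, {"delta_pos": [0, 0, 0.2], "turn": [0, 0, 0], "fingers": 1.5}]' --force 30

```text
time: 4.05
tool_pos: [0.6089, 0.1512, 0.0069]
orientation: [2.155, 1.723, -0.577]
contact_force: [-0.4, -0.4, 1.6]
opening: 0.017
grasp_force: 29.2
```

>>> servo_tool --commands '[{"delta_pos": [0, 0, 0], "turn": [0, 0, 0], "fingers": 1}, {"delta_pos": [0, 0, 0], "turn": [0, 0, 0], "fingers": 1}, {"delta_pos": [0, 0, 0], "turn": [0, 0, 0], "fingers": 1}, {"delta_pos": [0, 0, 0], "turn": [0, 0, 0], "fingers": 1}, {"delta_pos": [0, 0, 0], "turn": [0, 0, 0], "fingers": 1}]' --force 30

```text
time: 4.47
tool_pos: [0.6089, 0.1512, 0.0069]
orientation: [2.155, 1.723, -0.576]
contact_force: [-0.0, 0.4, -0.3]
opening: 0.0167
grasp_force: 29.2
```

```bash
cat >> h.py <<'E'
T0=np.array([.6089,.1512,.0069]); PHI0=-30
def post(b):
    b=np.radians(b); u=np.array([np.cos(b),np.sin(b)]); v=np.array([-u[1],u[0]])
    A=np.array([.00566,0]); B=np.array([-.00434,0])
    return (A-.01*u+.035*v if b<0 else B+.035*v), u, v
def neck2(b):
    o,u,v=post(b); return o+.14*u
N0=neck2(-7)
def tcp(b):
    "ideal TCP pose with rigid grip"
    n=neck2(b)-N0; O=ori(PHI0+b+7)
    return NECK+n[0]*D+n[1]*Z+ O@(ori(PHI0).T@(T0-NECK)), O
def plan(b0,bs,p=None,Rm=None):
    q,Q=tcp(b0); calls(q if p is None else p,Q if Rm is None else Rm,[[tcp(b) for b in bs[i:i+5]] for i in range(0,len(bs),5)])
E
python3 - <<'E'
from h import *
print(post(-7)[0],N0,neck2(90),tcp(-7)[0],tcp(90)[0])
bs=np.r_[np.linspace(-7,18,11)[1:]]
plan(-7,bs)
E
```

```text
[-3.44972331e-08  3.59578087e-02] [0.13895643 0.0188961 ] [-0.03934  0.14   ] [0.6089 0.1512 0.0069] [ 0.57359573 -0.00545741  0.13453523]
[-0.32, -0.0, -0.46] [0.0, 0.044, 0.0]
[-0.65, 0.0, -0.9] [0.0, 0.087, 0.0]
[-1.01, 0.0, -1.34] [0.0, 0.131, 0.0]
[-1.41, 0.0, -1.78] [-0.0, 0.175, 0.0]
[-1.83, -0.0, -2.22] [0.0, 0.218, -0.0]
-> [0.6079 0.1466 0.0353] [ 2.288  1.83  -0.352]
[-0.33, 0.0, -0.49] [-0.0, 0.044, -0.0]
[-0.69, -0.0, -0.97] [-0.0, 0.087, -0.0]
[-1.07, -0.0, -1.44] [0.0, 0.131, 0.0]
[-1.47, -0.0, -1.89] [-0.0, 0.175, -0.0]
[-1.88, -0.0, -2.32] [-0.0, 0.218, -0.0]
-> [0.6054 0.1359 0.0631] [ 2.409  1.927 -0.106]
```

>>> servo_tool --commands '[{"delta_pos": [-0.32, 0, -0.46], "turn": [0, 0.044, 0], "fingers": 1}, {"delta_pos": [-0.65, 0, -0.9], "turn": [0, 0.087, 0], "fingers": 1}, {"delta_pos": [-1.01, 0, -1.34], "turn": [0, 0.131, 0], "fingers": 1}, {"delta_pos": [-1.41, 0, -1.78], "turn": [0, 0.175, 0], "fingers": 1}, {"delta_pos": [-1.83, 0, -2.22], "turn": [0, 0.218, 0], "fingers": 1}]' --force 30

```text
time: 4.88
tool_pos: [0.6078, 0.1466, 0.0355]
orientation: [2.291, 1.832, -0.349]
contact_force: [0.1, -0.9, -0.5]
opening: 0.0168
grasp_force: 29.3
```

>>> servo_tool --commands '[{"delta_pos": [-0.33, 0, -0.49], "turn": [0, 0.044, 0], "fingers": 1}, {"delta_pos": [-0.69, 0, -0.97], "turn": [0, 0.087, 0], "fingers": 1}, {"delta_pos": [-1.07, 0, -1.44], "turn": [0, 0.131, 0], "fingers": 1}, {"delta_pos": [-1.47, 0, -1.89], "turn": [0, 0.175, 0], "fingers": 1}, {"delta_pos": [-1.88, 0, -2.32], "turn": [0, 0.218, 0], "fingers": 1}]' --force 30

```text
time: 5.3
tool_pos: [0.6053, 0.1358, 0.0635]
orientation: [2.412, 1.928, -0.102]
contact_force: [-0.7, -0.1, -1.8]
opening: 0.0168
grasp_force: 29.3
```

>>> servo_tool --commands '[{"delta_pos": [0, 0, 0], "turn": [0, 0, 0], "fingers": 1}, {"delta_pos": [0, 0, 0], "turn": [0, 0, 0], "fingers": 1}, {"delta_pos": [0, 0, 0], "turn": [0, 0, 0], "fingers": 1}, {"delta_pos": [0, 0, 0], "turn": [0, 0, 0], "fingers": 1}, {"delta_pos": [0, 0, 0], "turn": [0, 0, 0], "fingers": 1}]'

```text
time: 5.72
tool_pos: [0.6053, 0.1362, 0.0623]
orientation: [2.41, 1.928, -0.107]
contact_force: [-0.3, -0.2, -1.7]
opening: 0.0168
grasp_force: 29.4
```

```bash
python3 - <<'E'
from h import *
s=env.get_state(); q,Q=tcp(18); M=R.from_rotvec(s["orientation"]).as_matrix()
print(s["tool_pos"],s["contact_force"],s["torque"],s["joint_positions"]); print("err tool cm",Q.T@(q-s["tool_pos"])*100,R.from_matrix(M.T@Q).as_rotvec())
c=read_camera("side"); cv2.imwrite("pics/side3.png",cv2.resize(c["pixels"][170:370,140:380,::-1],None,fx=2.8,fy=2.8))
plan(18,np.linspace(18,54,16)[1:])
E
```

```text
[0.6053262  0.13619095 0.0623353 ] [-0.2694175  -0.20896718 -1.73622903] [ 0.02583723 -0.08769182 -0.01776102] [ 0.25942976  0.52475456 -0.01976245  1.06813737 -0.07716415  2.05297094]
err tool cm [-0.03496667  0.01866829 -0.07088684] [-0.00131405  0.00048964  0.00058533]
[-0.32, -0.0, -0.48] [-0.0, 0.042, -0.0]
[-0.66, 0.0, -0.94] [-0.0, 0.084, -0.0]
[-1.02, 0.0, -1.39] [-0.0, 0.126, -0.0]
[-1.4, -0.0, -1.82] [-0.0, 0.168, -0.0]
[-1.8, -0.0, -2.24] [-0.0, 0.209, -0.0]
-> [0.6019 0.1203 0.087 ] [-2.391 -1.912 -0.146]
[-0.32, -0.0, -0.48] [-0.0, 0.042, -0.0]
[-0.66, -0.0, -0.94] [0.0, 0.084, -0.0]
[-1.02, 0.0, -1.39] [0.0, 0.126, -0.0]
[-1.4, 0.0, -1.82] [-0.0, 0.168, -0.0]
[-1.8, 0.0, -2.24] [0.0, 0.21, -0.0]
-> [0.5974 0.1002 0.107 ] [-2.273 -1.818 -0.38 ]
[-0.32, 0.0, -0.48] [0.0, 0.042, 0.0]
[-0.66, 0.0, -0.94] [0.0, 0.084, 0.0]
[-1.02, -0.0, -1.39] [0.0, 0.126, 0.0]
[-1.4, -0.0, -1.82] [0.0, 0.167, 0.0]
[-1.79, -0.0, -2.24] [0.0, 0.209, 0.0]
-> [0.5921 0.0766 0.1224] [-2.142 -1.713 -0.594]
```

View pics/side3.png

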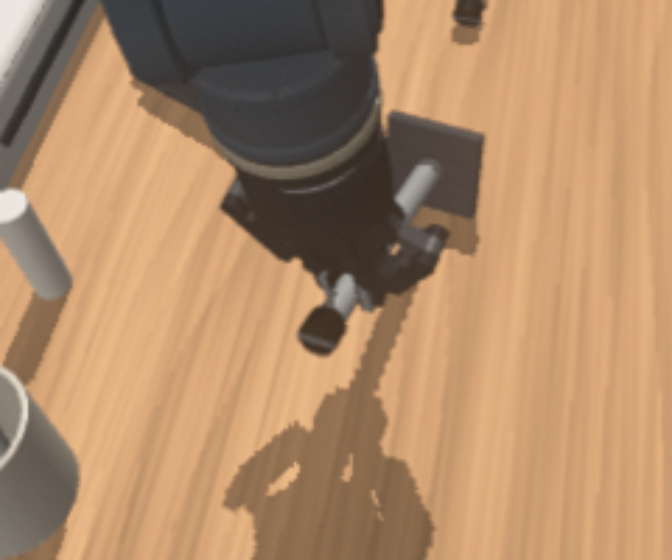

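The post has been raised at the head end at (320,330) and its foot is still on the desk, with the lower edge at (440,210). I'll keep raising it.

>>> servo_tool --commands '[{"delta_pos": [-0.32, 0, -0.48], "turn": [0, 0.042, 0], "fingers": 1}, {"delta_pos": [-0.66, 0, -0.94], "turn": [0, 0.084, 0], "fingers": 1}, {"delta_pos": [-1.02, 0, -1.39], "turn": [0, 0.126, 0], "fingers": 1}, {"delta_pos": [-1.4, 0, -1.82], "turn": [0, 0.168, 0], "fingers": 1}, {"delta_pos": [-1.8, 0, -2.24], "turn": [0, 0.209, 0], "fingers": 1}]'

```text
time: 6.18
tool_pos: [0.6018, 0.1206, 0.0869]
orientation: [-2.389, -1.911, -0.148]
contact_force: [-0.7, -0.6, -1.3]
opening: 0.0169
grasp_force: 29.4
```

>>> servo_tool --commands '[{"delta_pos": [-0.32, 0, -0.48], "turn": [0, 0.042, 0], "fingers": 1}, {"delta_pos": [-0.66, 0, -0.94], "turn": [0, 0.084, 0], "fingers": 1}, {"delta_pos": [-1.02, 0, -1.39], "turn": [0, 0.126, 0], "fingers": 1}, {"delta_pos": [-1.4, 0, -1.82], "turn": [0, 0.168, 0], "fingers": 1}, {"delta_pos": [-1.8, 0, -2.24], "turn": [0, 0.21, 0], "fingers": 1}]'

```text
time: 6.6
tool_pos: [0.5973, 0.1003, 0.1069]
orientation: [-2.271, -1.816, -0.382]
contact_force: [-0.5, -0.1, -1.5]
opening: 0.0169
grasp_force: 29.4
```

>>> servo_tool --commands '[{"delta_pos": [-0.32, 0, -0.48], "turn": [0, 0.042, 0], "fingers": 1}, {"delta_pos": [-0.66, 0, -0.94], "turn": [0, 0.084, 0], "fingers": 1}, {"delta_pos": [-1.02, 0, -1.39], "turn": [0, 0.126, 0], "fingers": 1}, {"delta_pos": [-1.4, 0, -1.82], "turn": [0, 0.167, 0], "fingers": 1}, {"delta_pos": [-1.79, 0, -2.24], "turn": [0, 0.209, 0], "fingers": 1}]'

```text
time: 7.02
tool_pos: [0.5919, 0.0765, 0.122]
orientation: [-2.14, -1.711, -0.595]
contact_force: [-0.4, -0.6, -2.6]
opening: 0.017
grasp_force: 29.4
```

>>> servo_tool --commands '[{"delta_pos": [0, 0, 0], "turn": [0, 0, 0], "fingers": 1}, {"delta_pos": [0, 0, 0], "turn": [0, 0, 0], "fingers": 1}, {"delta_pos": [0, 0, 0], "turn": [0, 0, 0], "fingers": 1}, {"delta_pos": [0, 0, 0], "turn": [0, 0, 0], "fingers": 1}, {"delta_pos": [0, 0, 0], "turn": [0, 0, 0], "fingers": 1}]'

```text
time: 7.43
tool_pos: [0.5919, 0.077, 0.1218]
orientation: [-2.142, -1.713, -0.592]
contact_force: [0.7, -0.2, -3.5]
opening: 0.0168
grasp_force: 29.4
```

```bash
python3 - <<'E'
from h import *
s=env.get_state(); q,Q=tcp(54); M=R.from_rotvec(s["orientation"]).as_matrix()
print(s["tool_pos"],s["contact_force"],s["torque"],s["joint_positions"]); print("err tool cm",Q.T@(q-s["tool_pos"])*100,R.from_matrix(M.T@Q).as_rotvec())
c=read_camera("side"); cv2.imwrite("pics/side4.png",cv2.resize(c["pixels"][100:350,140:440,::-1],None,fx=2.4,fy=2.4))
plan(54,np.r_[np.linspace(54,90,16)[1:]])
E
```

```text
[0.59189972 0.07696632 0.12184412] [ 0.74116165 -0.17770333 -3.53178841] [-0.62235358  0.07277327  0.00937182] [-0.13733923  0.38403666 -0.2134651   0.92429687  0.5382544   1.66829548]
err tool cm [-0.00751137  0.02643652 -0.06230503] [-1.26975265e-03  7.92297396e-04 -1.66916096e-05]
[-0.32, 0.0, -0.48] [0.0, 0.042, -0.0]
[-0.66, 0.0, -0.94] [-0.0, 0.084, -0.0]
[-1.02, 0.0, -1.39] [0.0, 0.126, -0.0]
[-1.4, 0.0, -1.82] [-0.0, 0.168, 0.0]
[-1.8, 0.0, -2.24] [-0.0, 0.209, -0.0]
-> [0.5861 0.0502 0.1323] [-2.001 -1.6   -0.788]
[-0.32, 0.0, -0.48] [-0.0, 0.042, -0.0]
[-0.66, 0.0, -0.94] [-0.0, 0.084, -0.0]
[-1.02, 0.0, -1.39] [-0.0, 0.126, -0.0]
[-1.4, 0.0, -1.82] [-0.0, 0.168, -0.0]
[-1.8, -0.0, -2.24] [-0.0, 0.21, -0.0]
-> [0.5799 0.0225 0.1364] [-1.849 -1.479 -0.963]
[-0.32, -0.0, -0.48] [-0.0, 0.042, -0.0]
[-0.66, -0.0, -0.94] [-0.0, 0.084, -0.0]
[-1.02, -0.0, -1.39] [-0.0, 0.126, 0.0]
[-1.4, -0.0, -1.82] [0.0, 0.167, -0.0]
[-1.79, 0.0, -2.24] [-0.0, 0.209, -0.0]
-> [ 0.5736 -0.0054  0.1346] [-1.691 -1.353 -1.119]
```

View pics/side4.png

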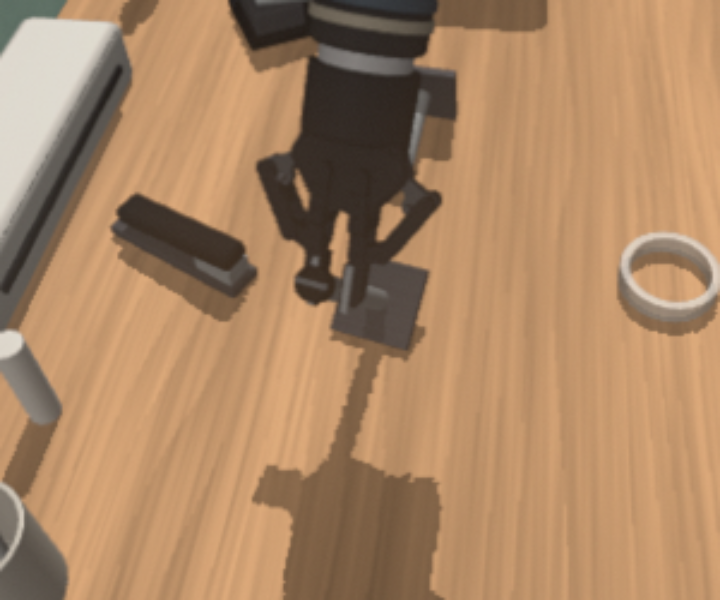

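The post is tilted about 54°, with its foot plate at crop (380,305) and its lower edge at (370,335). The vertical force of −3.5 N means the edge may have lifted slightly, so I'll measure the foot's height.

```bash
python3 - <<'E'
from h import *
c=read_camera("side"); C=cloud(c)
print(env.get_state()["contact_force"],env.get_state()["torque"])
px=c["pixels"][205:255,270:325].astype(int); q=C[205:255,270:325]
# dark steel vs wood: red channel vs blue
sat=px[...,0]-px[...,2]; m=(sat<30)&(q[...,2]<.12)
f=q[m]; w=f-[.5797,.0215,0]; a=w@D; n=w@Y
print(len(f)); 
for lo in np.arange(-.05,.06,.01):
    k=(a>=lo)&(a<lo+.01)
    if k.sum()>3: print("d %.3f z %.4f..%.4f n %.3f..%.3f (%d)"%(lo,*np.percentile(f[k,2],[5,95]),n[k].min(),n[k].max(),k.sum()))
k=np.argsort(f[:,2])[:40]; print("low pts",a[k].round(4).min(),a[k].max().round(4),f[k,2].round(4))
o,u,v=post(54); print("ideal foot: bottom edge",o-.035*v,"top edge A",o+.01*u-.035*v,"far",o+.01*u+.035*v)
E
```

```text
[-0.08646008 -0.34425433 -3.28249923] [-0.69427117  0.11583788  0.01181159]
863
d -0.050 z 0.0366..0.0450 n -0.035..0.014 (145)
d -0.040 z 0.0306..0.0378 n -0.035..0.013 (118)
d -0.030 z 0.0227..0.0366 n -0.035..-0.004 (96)
d -0.020 z 0.0151..0.0433 n -0.035..0.029 (172)
d -0.010 z 0.0084..0.0549 n -0.035..0.033 (222)
d 0.000 z 0.0071..0.0810 n -0.035..0.030 (53)
d 0.010 z 0.0703..0.0864 n -0.009..-0.003 (14)
low pts -0.0138 0.0022 [0.0027 0.0055 0.0056 0.0061 0.0069 0.0071 0.0071 0.0071 0.0071 0.0072
 0.0073 0.0074 0.0074 0.0074 0.0076 0.0076 0.0079 0.0079 0.008  0.008
 0.008  0.008  0.0083 0.0083 0.0084 0.0084 0.0085 0.0085 0.0085 0.0086
 0.0086 0.0087 0.0087 0.0087 0.0088 0.0088 0.0089 0.0089 0.009  0.0091]
ideal foot: bottom edge [-0.00434  0.     ] top edge A [0.00153785 0.00809017] far [-0.05509334  0.04923514]
```

>>> servo_tool --commands '[{"delta_pos": [-0.03, 0, 0.05], "turn": [0, 0, 0], "fingers": 1}, {"delta_pos": [-0.05, 0, 0.08], "turn": [0, 0, 0], "fingers": 1}, {"delta_pos": [-0.08, 0, 0.13], "turn": [0, 0, 0], "fingers": 1}, {"delta_pos": [-0.08, 0, 0.13], "turn": [0, 0, 0], "fingers": 1}, {"delta_pos": [-0.08, 0, 0.13], "turn": [0, 0, 0], "fingers": 1}]'

```text
time: 7.95
tool_pos: [0.5925, 0.077, 0.1216]
orientation: [-2.141, -1.712, -0.596]
contact_force: [-0.8, 3.1, 6.3]
opening: 0.0167
grasp_force: 29.9
```

>>> servo_tool --commands '[{"delta_pos": [-0.03, 0, 0.04], "turn": [0, 0, 0], "fingers": 1}, {"delta_pos": [-0.03, 0, 0.04], "turn": [0, 0, 0], "fingers": 1}, {"delta_pos": [-0.03, 0, 0.04], "turn": [0, 0, 0], "fingers": 1}, {"delta_pos": [-0.03, 0, 0.04], "turn": [0, 0, 0], "fingers": 1}, {"delta_pos": [-0.03, 0, 0.04], "turn": [0, 0, 0], "fingers": 1}]'

```text
time: 8.37
tool_pos: [0.5926, 0.0771, 0.1215]
orientation: [-2.14, -1.712, -0.598]
contact_force: [-1.5, 2.7, 6.9]
opening: 0.017
grasp_force: 30.1
```

>>> servo_tool --commands '[{"delta_pos": [-0.32, 0, -0.48], "turn": [0, 0.042, 0], "fingers": 1}, {"delta_pos": [-0.66, 0, -0.94], "turn": [0, 0.084, 0], "fingers": 1}, {"delta_pos": [-1.02, 0, -1.39], "turn": [0, 0.126, 0], "fingers": 1}, {"delta_pos": [-1.4, 0, -1.82], "turn": [0, 0.168, 0], "fingers": 1}, {"delta_pos": [-1.8, 0, -2.24], "turn": [0, 0.209, 0], "fingers": 1}]'

```text
time: 8.78
tool_pos: [0.5866, 0.0502, 0.1315]
orientation: [-1.998, -1.598, -0.793]
contact_force: [-1.3, 2.2, 5.1]
opening: 0.0172
grasp_force: 30.0
```

>>> servo_tool --commands '[{"delta_pos": [-0.32, 0, -0.48], "turn": [0, 0.042, 0], "fingers": 1}, {"delta_pos": [-0.66, 0, -0.94], "turn": [0, 0.084, 0], "fingers": 1}, {"delta_pos": [-1.02, 0, -1.39], "turn": [0, 0.126, 0], "fingers": 1}, {"delta_pos": [-1.4, 0, -1.82], "turn": [0, 0.168, 0], "fingers": 1}, {"delta_pos": [-1.8, 0, -2.24], "turn": [0, 0.21, 0], "fingers": 1}]'

```text
time: 9.2
tool_pos: [0.5802, 0.022, 0.1351]
orientation: [-1.848, -1.477, -0.967]
contact_force: [-0.1, 2.3, 2.4]
opening: 0.0167
grasp_force: 29.8
```

```bash
python3 - <<'E'
from h import *
s=env.get_state(); q,Q=tcp(78); M=R.from_rotvec(s["orientation"]).as_matrix()
print(s["tool_pos"],s["contact_force"],s["torque"],s["joint_positions"]); print("err tool cm",Q.T@(q-s["tool_pos"])*100,R.from_matrix(M.T@Q).as_rotvec())
c=read_camera("side"); C=cloud(c)
px=c["pixels"].astype(int); m=(px[...,0]-px[...,2]<30); q=C[m]; w=q-[.5797,.0215,0]; a=w@D; n=w@Y
k=(a>-.09)&(a<.03)&(abs(n)<.045)&(q[:,2]<.045)&(q[:,2]>.004); f=q[k]; print(len(f))
pl=np.linalg.lstsq(np.c_[a[k],n[k],np.ones(k.sum())],f[:,2],rcond=None)[0]
for _ in range(4):
    r=f[:,2]-np.c_[a[k],n[k],np.ones(k.sum())]@pl; g=abs(r)<.003
    pl=np.linalg.lstsq(np.c_[a[k],n[k],np.ones(k.sum())][g],f[g,2],rcond=None)[0]
print("foot top plane slopes deg",np.degrees(np.arctan(pl[:2])),"a",np.percentile(a[k][g],[1,99]),"n",np.percentile(n[k][g],[1,99]),"z",np.percentile(f[g,2],[1,99]),g.sum())
E
```

```text
[0.58016329 0.02204394 0.13510383] [-0.1496046   2.33415802  2.35799782] [0.00709439 0.19103696 0.19880917] [-0.40308362  0.53354746 -0.18922722  1.10011556  0.94050504  1.26133528]
err tool cm [ 0.1296409  -0.03608157 -0.04272814] [ 1.16642650e-03 -3.44444505e-03  1.54164303e-06]
889
foot top plane slopes deg [-10.65433713  -0.11842263] a [-0.06753123 -0.00080104] n [-0.03431208  0.03187045] z [0.00713612 0.02179219] 789
```

>>> servo_tool --commands '[{"delta_pos": [-0.28, 0, -0.43], "turn": [0, 0.037, 0], "fingers": 1}, {"delta_pos": [-0.58, 0, -0.84], "turn": [0, 0.075, 0], "fingers": 1}, {"delta_pos": [-0.9, 0, -1.25], "turn": [0, 0.112, 0], "fingers": 1}, {"delta_pos": [-1.23, 0, -1.63], "turn": [0, 0.15, 0], "fingers": 1}, {"delta_pos": [-1.57, 0, -2.01], "turn": [0, 0.187, 0], "fingers": 1}]'

```text
time: 9.67
tool_pos: [0.5746, -0.0032, 0.1332]
orientation: [-1.708, -1.365, -1.106]
contact_force: [-0.0, -0.8, 1.0]
opening: 0.0166
grasp_force: 29.8
```

>>> servo_tool --commands '[{"delta_pos": [0, 0, 0], "turn": [0, 0, 0], "fingers": 1}, {"delta_pos": [0, 0, 0], "turn": [0, 0, 0], "fingers": 1}, {"delta_pos": [0, 0, 0], "turn": [0, 0, 0], "fingers": 1}, {"delta_pos": [0, 0, 0], "turn": [0, 0, 0], "fingers": 1}, {"delta_pos": [0, 0, 0], "turn": [0, 0, 0], "fingers": 1}]'

```text
time: 10.08
tool_pos: [0.5742, -0.0025, 0.1326]
orientation: [-1.709, -1.367, -1.103]
contact_force: [1.2, 0.0, -2.3]
opening: 0.017
grasp_force: 29.7
```

```bash
cat >> h.py <<'E'
def foot(shift=0.0):
    c=read_camera("side"); C=cloud(c); px=c["pixels"].astype(int); m=(px[...,0]-px[...,2]<30); q=C[m]; w=q-[.5797,.0215,0]; a=w@D; n=w@Y
    k=(a>-.1)&(a<.03)&(abs(n)<.045)&(q[:,2]<.045)&(q[:,2]>.004); X=np.c_[a[k],n[k],np.ones(k.sum())]; z=q[k,2]; g=z<.03
    for _ in range(5):
        pl=np.linalg.lstsq(X[g],z[g],rcond=None)[0]; g=abs(z-X@pl)<.003
    print("foot slopes",np.degrees(np.arctan(pl[:2])),"a",np.percentile(X[g,0],[1,99]),"n",np.percentile(X[g,1],[1,99]),"z",np.percentile(z[g],[1,50,99]),g.sum()); return c,C
E
python3 - <<'E'
from h import *
s=env.get_state(); print(s["tool_pos"],s["contact_force"],s["torque"],s["joint_positions"],s["orientation"])
foot()
E
```

```text
[ 0.5742095  -0.0025049   0.13263322] [ 1.22265277  0.02657844 -2.28371847] [-1.23051183  0.14312614 -0.16287205] [-0.49261865  0.67309736 -0.11865884  1.31455717  1.07157369  0.97674775] [-1.70864093 -1.36664942 -1.10273853]
foot slopes [-0.69226058  0.09776705] a [-0.07153602 -0.00303904] n [-0.03468324  0.03194988] z [0.00698379 0.00950274 0.01216177] 740
```

>>> servo_tool --commands '[{"delta_pos": [-0.04, 0, -0.04], "turn": [0, 0.006, 0], "fingers": 1}, {"delta_pos": [-0.1, 0, -0.08], "turn": [0, 0.012, 0], "fingers": 1}, {"delta_pos": [-0.17, 0, -0.09], "turn": [0, 0.012, 0], "fingers": 1}, {"delta_pos": [-0.17, 0, -0.09], "turn": [0, 0.012, 0], "fingers": 1}, {"delta_pos": [-0.17, 0, -0.09], "turn": [0, 0.012, 0], "fingers": 1}]'

```text
time: 10.55
tool_pos: [0.5739, -0.0034, 0.1329]
orientation: [-1.698, -1.355, -1.114]
contact_force: [-1.8, 2.4, 7.6]
opening: 0.0172
grasp_force: 29.8
```

```bash
python3 - <<'E'
from h import *
s=env.get_state(); print(s["tool_pos"],s["contact_force"],s["torque"])
foot()
E
```

```text
[ 0.57394524 -0.00342134  0.13286067] [-1.79272413  2.38725203  7.62226883] [ 0.79325307 -0.00850568  0.46806306]
foot slopes [ 0.14178385 -0.51197188] a [-0.0701898  -0.00297381] n [-0.03564747  0.03179112] z [0.00708887 0.00963106 0.01215163] 748
```

>>> servo_tool --commands '[{"delta_pos": [0.04, 0, -0.02], "turn": [0, 0, 0], "fingers": 1.4}, {"delta_pos": [0.06, 0, -0.03], "turn": [0, 0, 0], "fingers": 1.6}, {"delta_pos": [0.06, 0, -0.03], "turn": [0, 0, 0], "fingers": 1.8}, {"delta_pos": [0.06, 0, -0.03], "turn": [0, 0, 0], "fingers": 2.0}, {"delta_pos": [0.06, 0, -0.03], "turn": [0, 0, 0], "fingers": 2.3}]' --force 20

```text
time: 11.02
tool_pos: [0.5739, -0.0041, 0.1321]
orientation: [-1.699, -1.358, -1.112]
contact_force: [-0.2, 0.5, 0.1]
opening: 0.0228
grasp_force: 0.0
```

>>> servo_tool --commands '[{"delta_pos": [0, 0, 0], "turn": [0, 0, 0], "fingers": 2.8}, {"delta_pos": [0, 0, 0], "turn": [0, 0, 0], "fingers": 3.5}, {"delta_pos": [0, 0, 0], "turn": [0, 0, 0], "fingers": 4.2}, {"delta_pos": [0, 0, 0], "turn": [0, 0, 0], "fingers": 5}, {"delta_pos": [0, 0, 0], "turn": [0, 0, 0], "fingers": 5}]'

```text
time: 11.43
tool_pos: [0.574, -0.0041, 0.1323]
orientation: [-1.699, -1.358, -1.112]
contact_force: [0.2, -0.7, 0.5]
opening: 0.0501
grasp_force: 0.0
```

```bash
python3 - <<'E'
from h import *
s=env.get_state(); print(s["tool_pos"],s["contact_force"],s["torque"],s["opening"])
c,C=foot(); cv2.imwrite("pics/side5.png",cv2.resize(c["pixels"][60:310,140:440,::-1],None,fx=2.4,fy=2.4))
E
```

```text
[ 0.57396173 -0.00406672  0.13234351] [ 0.20887908 -0.69278379  0.5297528 ] [-0.79745516  0.17086642  0.00729046] 0.050072836101384376
foot slopes [-0.41219409  0.19411016] a [-0.07131023 -0.00249981] n [-0.0359547   0.03094859] z [0.00654214 0.00918463 0.01160899] 751
```

View pics/side5.png

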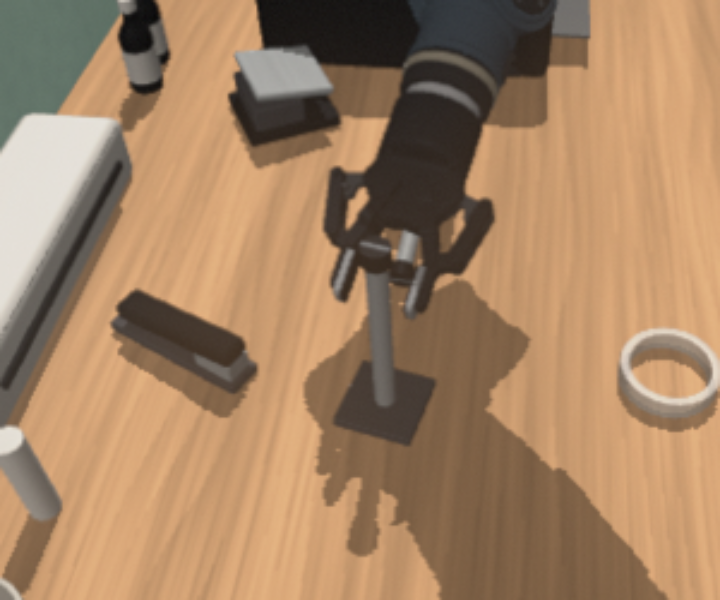

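The post stands upright with its foot flat on the desk at (385,400) and the open fingers clear of the rod. Now I'll back the gripper off along its axis.

>>> servo_tool --commands '[{"delta_pos": [0, 0, -0.8], "turn": [0, 0, 0], "fingers": 5}, {"delta_pos": [0, 0, -2], "turn": [0, 0, 0], "fingers": 5}, {"delta_pos": [0, 0, -3.5], "turn": [0, 0, 0], "fingers": 5}, {"delta_pos": [0, 0, -5], "turn": [0, 0, 0], "fingers": 5}, {"delta_pos": [0, 0, -6.5], "turn": [0, 0, 0], "fingers": 5}]'

```text
time: 11.9
tool_pos: [0.5606, -0.0626, 0.1587]
orientation: [-1.699, -1.358, -1.112]
contact_force: [0.2, 0.3, -0.3]
opening: 0.0502
grasp_force: 0.0
```

>>> servo_tool --commands '[{"delta_pos": [0.5, 0, -1.5], "turn": [0, 0, 0], "fingers": 5}, {"delta_pos": [1.5, 0, -2.5], "turn": [0, 0, 0], "fingers": 5}, {"delta_pos": [3, 0, -3], "turn": [0, 0, 0], "fingers": 5}, {"delta_pos": [4, 0, -3], "turn": [0, 0, 0], "fingers": 5}, {"delta_pos": [5, 0, -3], "turn": [0, 0, 0], "fingers": 5}]'

```text
time: 12.32
tool_pos: [0.5594, -0.0694, 0.2167]
orientation: [-1.7, -1.358, -1.113]
contact_force: [0.1, -0.6, 0.1]
opening: 0.0502
grasp_force: 0.0
```

>>> servo_tool --commands '[{"delta_pos": [0, 0, 0], "turn": [0, 0, 0], "fingers": 5}, {"delta_pos": [0, 0, 0], "turn": [0, 0, 0], "fingers": 5}, {"delta_pos": [0, 0, 0], "turn": [0, 0, 0], "fingers": 5}, {"delta_pos": [0, 0, 0], "turn": [0, 0, 0], "fingers": 5}, {"delta_pos": [0, 0, 0], "turn": [0, 0, 0], "fingers": 5}]'

```text
time: 12.73
tool_pos: [0.5591, -0.0693, 0.2156]
orientation: [-1.699, -1.357, -1.111]
contact_force: [0.6, -0.5, 0.3]
opening: 0.0499
grasp_force: 0.0
```

```bash
python3 - <<'E'
from h import *
s=env.get_state(); print(s["tool_pos"],s["contact_force"],s["opening"],s["time"])
c,C=foot(); cv2.imwrite("pics/side6.png",c["pixels"][...,::-1])
E
```

```text
[ 0.55908101 -0.06934752  0.2156107 ] [ 0.5675119  -0.45019133  0.29180453] 0.049873136327769685 12.7333
foot slopes [-0.05162437 -0.15714678] a [-0.07097686 -0.00263631] n [-0.03576144  0.03100045] z [0.00653862 0.0092316  0.01162482] 742
```

View pics/side6.png

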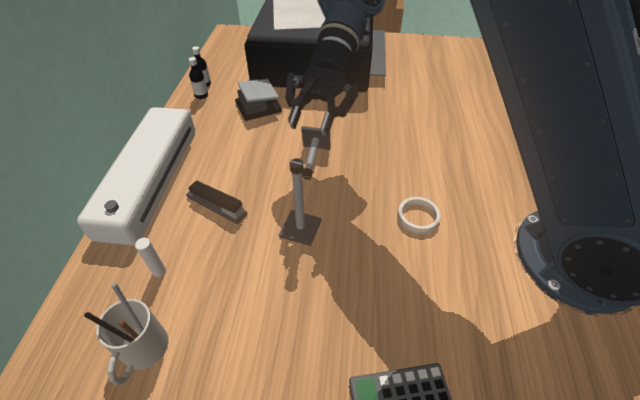

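The tall post stands upright at (299,228) and the gripper is clear of it. The short post still lies undisturbed at (313,150).

```bash
python3 -c "
from workcell import env; print(env.close_job())"
```

```text
the job is handed in; nothing more can be done
None
```

The tall post stands upright on its foot about where it lay and has been let go; raising it, the foot edge stayed on the desk apart from a possible lift of under 1 mm near 54°. The short post was left lying, and the job is handed in at about 13 s.

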